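# Set out the marbling colours in the rack from pale to dark

### The arm

A 6-joint arm with a two-finger parallel gripper is mounted at the origin on a cart in front of the work surface, level with it; the furniture and walls round the work are solid. World frame = base frame: x ahead of the robot, y to its left, z up, the work surface at z = 0. Lengths are in m, angles in rad, forces in N, time in s.
With the tool pointing down it reaches from about 0.3 to 0.825 m from the base axis. Payload 5.4 kg.
Tool frame: the origin (TCP) lies at the very end of the fingers, on their centre line; the grasp point (between the pads) lies bot.grasp_offset behind it (bot.grasp_offset is the distance from the TCP to the grasp point, in m); z points along the fingers, y is the line along which they close (so a half turn about z gives the same grasp; the last joint's range is limited). The gripper opens to 92 mm and grips with 3 to 60 N. Pads are 20 mm wide; open, the fingers measure 128 mm over their backs; the gripper's body (75 mm by 189 mm) begins 69 mm behind the grasp point.
Start: joints at [-1.556, 0.158, 1.597, -0, 1.386, -0.21], TCP at [0.128, -0.561, 0.215] pointing down, gripper open.
Joint ranges: [-2.91, 2.91], [-0.94, 2.29], [0.18, 2.7], [-1.29, 4.43], [0.17, 2.64], [-3, 3]. Speed limits (rad/s): [2.57, 2.57, 3.14, 3.14, 3.14, 3.14].

### API

Orientations are given as a rotation vector (axis times angle).
In Python, from plant import bot gives the robot as it stands.
- The arm moves only by the tool send_rows, never from a script. Its argument "deltas" is a list of rows, each a list of 5 numbers: the finger opening in mm, from 0 to 91.9, then the shift along the tool's x, y, z in units of 100 mm (1.0 is 100 mm), then the turn about the tool's z in units of pi/2 rad (1.0 is pi/2 rad). A call has 1 to 10 rows; each row is the pose to reach, as a shift and turn from the pose commanded when the call began, along the tool's axes at that moment; what a row does not reach only later rows make up. A row lasts 1/12 s, in which the tool goes at most 41.7 mm and 7.16 degrees, less where a joint would pass 70% of its speed; a pose out of reach is approached as far as the arm can. A call with a number of a shift or a turn outside -1 to 1 is refused whole. A call with a gripper value outside its range is refused whole. The fingers move at their own pace and stop on an object; "newtons" is the grip in N (left out, the last holds). Time passes only in rows, so rows that repeat a pose let the fingers close. It gives the time, the measured TCP pose, the force, the opening and the grip force at its end, in the units of the state.
- bot.read_state(): the state, without advancing time (a new reading comes with each control period).
- bot.capture(name): name is "side" or "top" or "wrist"; returns (picture, depth): 400x640x3 uint8, red, green, blue; 400x640 float32, m along the optical axis (not along the pixel's ray), 0 where there is no reading.
- bot.camera_info(name): a dict with "mtx" (3x3 intrinsics, pixels), "rvec" (rotation vector, rad) and "tvec" (3), from world to camera coordinates, as OpenCV has them. Camera axes: x right, y down, z forward; pixel columns grow to the right and rows downward; lengths in m; the calibration is good to about 2 mm. A picture is of the moment at which its call begins: read the wrist's pose just before it. camera_info takes no time and is no camera call; for the wrist camera it gives the pose at the moment of the call.
- bot.hand_in(): hands the job in; it is judged then, once.
Trained networks look in the newest picture that a camera, given by its name, has taken for a name from the list of things; names that differ only in an ending like _2 or _b are one class to them, and where a whole thing is asked for, a point or a joint stands for the part that bears it (a point fixed in the world has none). Each returns a list of dicts, best first, with "p" (0 to 1); they miss things now and then, are a little off and sometimes report something else, mostly with a low value. They report only what shows in the picture. A call takes as long as a camera call. They do not tell look-alikes from the thing itself.
- bot.masks_of(camera, label): "pixels" (400x640 bool, what is visible of it).
- bot.spot_point(camera, label): "centre" ([x, y, z] in m, in world coordinates, good to about 4 mm: a listed point, or the origin of a listed thing).
The state is a dict: "time_s": time; "joint_positions": joint angles; "dq": joint speeds; "joint_torque": joint torques, N m; "ee_pos": TCP position; "eef_rot": TCP orientation; "ft_force": force on the tool from outside, world axes, zero at the start; "moment": the same for the moment, N m; "opening": finger opening in m; "gripper_force": force on a finger pad.
Only numpy, scipy, OpenCV 4.12 (cv2) and the standard library are available. Lean on these libraries where they do the work, as an engineer would, in place of code of your own. Each camera call takes 0.05 s, during which the arm holds its last target. There are 200 camera calls.

### The job

Six bottles of colour stand to the left and right of the wooden rack in front of you (those far back on the table do not count). For the next marbled sheet, stand the white, pale pink, strong pink and red one upright in the rack's cups, one to a cup, fully down, in order of shade, so that the palest is in the white cup at one end and the darkest in the black cup at the other. Do not tip any bottle over, and leave the green and yellow ones standing where they are, as this sheet does not need them.

Things in the scene. Friction and masses are not known exactly. Their poses are not given: they have to be found in the camera images.
- bottle_white: white bottle (the palest of the four): a loose, upright, closed squeeze bottle about 0.05 kg, with a white nozzle cap; 92 mm tall in all, round body 30 mm across up to about 66 mm, above it the cap, 24 mm across at its foot and narrower upward. Grip it round the body. Origin at the centre of its underside, z up; it is round, so its yaw does not matter.
- bottle_blush: pale pink (blush) bottle: a loose, upright, closed squeeze bottle about 0.05 kg, with a white nozzle cap; 86 mm tall in all, round body 30 mm across up to about 60 mm, above it the cap, 24 mm across at its foot and narrower upward. Grip it round the body. Origin at the centre of its underside, z up; it is round, so its yaw does not matter.
- bottle_rose: strong pink (rose) bottle: a loose, upright, closed squeeze bottle about 0.05 kg, with a white nozzle cap; 91 mm tall in all, round body 30 mm across up to about 65 mm, above it the cap, 24 mm across at its foot and narrower upward. Grip it round the body. Origin at the centre of its underside, z up; it is round, so its yaw does not matter.
- bottle_red: deep red bottle (the darkest of the four): a loose, upright, closed squeeze bottle about 0.05 kg, with a white nozzle cap; 92 mm tall in all, round body 30 mm across up to about 66 mm, above it the cap, 24 mm across at its foot and narrower upward. Grip it round the body. Origin at the centre of its underside, z up; it is round, so its yaw does not matter.
- bottle_green: green bottle, to be left where it stands: a loose, upright, closed squeeze bottle about 0.05 kg, with a white nozzle cap; 89 mm tall in all, round body 30 mm across up to about 63 mm, above it the cap, 24 mm across at its foot and narrower upward. Grip it round the body. Origin at the centre of its underside, z up; it is round, so its yaw does not matter.
- bottle_yellow: yellow bottle, to be left where it stands: a loose, upright, closed squeeze bottle about 0.05 kg, with a white nozzle cap; 91 mm tall in all, round body 30 mm across up to about 65 mm, above it the cap, 24 mm across at its foot and narrower upward. Grip it round the body. Origin at the centre of its underside, z up; it is round, so its yaw does not matter.
- cup_white: white cup, number 1 in the straight row white, light grey, dark grey, black (65 mm apart) on a heavy wooden rack that does not move (268 x 104 mm, side rails 22 mm high). Origin: centre of its floor, 12 mm above the table; z up, x along the row towards black. Rim 22 mm above the origin, 58 mm across, 50 mm inside, narrowing to 41 mm inside in the lower half.
- cup_light_grey: light grey cup, number 2 in the straight row white, light grey, dark grey, black (65 mm apart) on a heavy wooden rack that does not move (268 x 104 mm, side rails 22 mm high). Origin: centre of its floor, 12 mm above the table; z up, x along the row towards black. Rim 22 mm above the origin, 58 mm across, 50 mm inside, narrowing to 41 mm inside in the lower half.
- cup_dark_grey: dark grey cup, number 3 in the straight row white, light grey, dark grey, black (65 mm apart) on a heavy wooden rack that does not move (268 x 104 mm, side rails 22 mm high). Origin: centre of its floor, 12 mm above the table; z up, x along the row towards black. Rim 22 mm above the origin, 58 mm across, 50 mm inside, narrowing to 41 mm inside in the lower half.
- cup_black: black cup, number 4 in the straight row white, light grey, dark grey, black (65 mm apart) on a heavy wooden rack that does not move (268 x 104 mm, side rails 22 mm high). Origin: centre of its floor, 12 mm above the table; z up, x along the row towards black. Rim 22 mm above the origin, 58 mm across, 50 mm inside, narrowing to 41 mm inside in the lower half.
There are look-alikes about, which are no part of the job. What is shaped like the bottle_white but purple is not meant.

How it is judged:
By the outcome, as a careful person would: the job done as asked, in the order asked, and still so for the second after the job is handed in, with the robot touching nothing.
It also fails if it takes over 99 s, if anything falls off the work surface, if the arm or the gripper's body presses on something with over 40 N, if the wrist force passes 120 N, or if a joint passes its speed limit or range.

## Working session

There is one attempt and no reset: what is moved stays moved. The work goes in short steps, Python scripts to look and compute and a tool call to move; the robot and the scene stay as the last step left them, time stands still between calls to the robot, and variables do not carry over. Pictures are saved under pics/ and viewed, at most 14 in all, crops included, and the job is handed in when it is done.

Besides the shell and the picture viewer there is one more tool, called after "Request:" in YAML: its name, and indented under it one key for each argument. send_rows: Moves the arm, as the interface text tells. Its arguments: {"type":"object","properties":{"deltas":{"type":"array","items":{"type":"array","items":{"type":"number"}}},"newtons":{"type":"number"}},"required":["deltas"]}

```bash
ls; mkdir -p pics
python3 - <<'E'
from plant import bot
import cv2
for c in ["top","side"]:
    p,d=bot.capture(c); cv2.imwrite(f"pics/{c}0.png",p[:,:,::-1])
    for l in ["bottle_white","bottle_blush","bottle_rose","bottle_red","bottle_green","bottle_yellow","cup_white","cup_light_grey","cup_dark_grey","cup_black"]:
        print(c,l,[([round(float(v),3) for v in r["centre"]],round(float(r["p"]),2)) for r in bot.spot_point(c,l)])
s=bot.read_state();print(s["time_s"],s["ee_pos"],s["eef_rot"],bot.grasp_offset)
E
```

```text
pics
top bottle_white [([0.569, 0.438, -0.002], 0.69), ([0.567, 0.38, -0.0], 0.64), ([0.499, 0.392, -0.002], 0.46)]
top bottle_blush [([0.567, 0.043, 0.017], 0.59), ([0.424, 0.307, 0.0], 0.46)]
top bottle_rose [([0.502, -0.371, -0.003], 0.52)]
top bottle_red [([0.583, 0.292, 0.002], 0.63)]
top bottle_green [([0.432, -0.27, -0.0], 0.57)]
top bottle_yellow [([0.568, -0.298, 0.002], 0.39)]
top cup_white []
top cup_light_grey [([0.573, 0.044, 0.012], 0.59)]
top cup_dark_grey [([0.552, -0.023, 0.008], 0.54)]
top cup_black [([0.539, -0.084, 0.014], 0.55)]
side bottle_white [([0.496, 0.391, 0.001], 0.77), ([0.568, 0.382, -0.001], 0.61)]
side bottle_blush [([0.421, 0.306, 0.001], 0.78)]
side bottle_rose [([0.501, -0.375, 0.002], 0.51)]
side bottle_red [([0.583, 0.283, 0.003], 0.59)]
side bottle_green [([0.427, -0.267, -0.002], 0.65)]
side bottle_yellow [([0.57, -0.292, -0.002], 0.58)]
side cup_white [([0.59, 0.106, 0.015], 0.88)]
side cup_light_grey [([0.571, 0.043, 0.016], 0.74)]
side cup_dark_grey [([0.558, -0.025, 0.013], 0.74)]
side cup_black [([0.538, -0.083, 0.011], 0.54)]
1.1 [ 0.1281513  -0.56051863  0.21461131] [-3.12176094e+00 -3.52350798e-01  2.62636252e-05] 0.0187
```

View pics/top0.png

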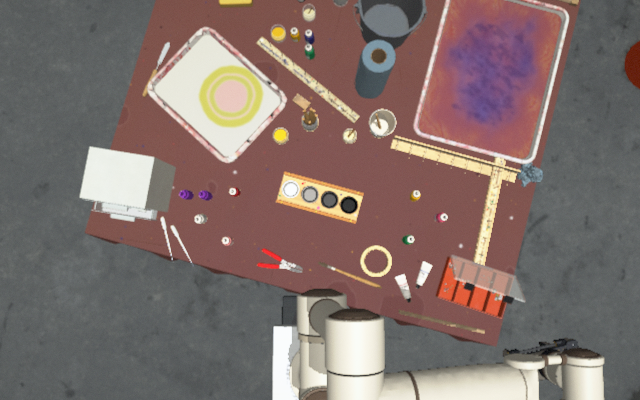

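View pics/side0.png

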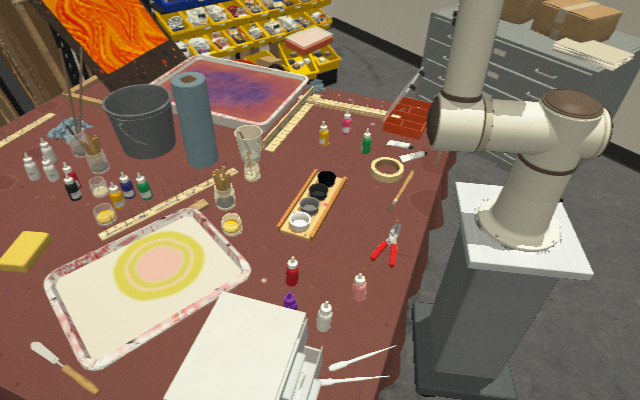

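The top view shows the cups at (291,188), (310,194), (329,200) and (348,205), white to black. On the left are white (199,219), blush (226,240), red (234,191), and two purple look-alikes at (186,195) and (204,195). On the right are yellow (416,195), rose (443,217) and green (409,239). A tall white box stands left of the white bottle. Next I'll refine the positions with depth.

```bash
cat > h.py <<'E'
from plant import bot
import numpy as np, cv2
from scipy.optimize import least_squares
def cloud(c,d):
    i=bot.camera_info(c);K=np.array(i["mtx"]);R=cv2.Rodrigues(np.array(i["rvec"],float))[0];t=np.array(i["tvec"]).ravel()
    v,u=np.mgrid[:400,:640]
    P=np.stack([(u-K[0,2])/K[0,0]*d,(v-K[1,2])/K[1,1]*d,d],-1)
    W=(P-t)@R; W[d==0]=np.nan; return W
def fit(W,xy,lo=.012,hi=.058,r=.015):
    m=(np.hypot(W[...,0]-xy[0],W[...,1]-xy[1])<.026)&(W[...,2]>lo)&(W[...,2]<hi)
    p=W[m][:,:2]
    if len(p)<8: return None,len(p)
    s=least_squares(lambda c:np.hypot(*(p-c).T)-r,xy,loss="soft_l1",f_scale=.001)
    return s.x.round(4),len(p)
B=dict(white=(.498,.392),blush=(.422,.307),rose=(.501,-.373),red=(.583,.287),green=(.43,-.268),yellow=(.569,-.295),purple=(.568,.381))
E
python3 - <<'E'
from h import *
W={}
for c in ["top","side"]: W[c]=cloud(c,bot.capture(c)[1])
for b,xy in B.items():
    cap=[]
    w=W["top"];m=(np.hypot(w[...,0]-xy[0],w[...,1]-xy[1])<.022)&(w[...,2]>.05)
    print(b,fit(W["side"],np.array(xy)),"cap",w[m].mean(0).round(4) if m.any() else 0,w[m][:,2].max() if m.any() else 0,m.sum())
for n,px in dict(box=(slice(150,215),slice(80,176)),rackwhole=(slice(172,222),slice(276,364))).items():
    q=W["top"][px].reshape(-1,3); lo=.05 if n=="box" else .008
    q=q[(q[:,2]>lo)]; print(n,np.percentile(q,[1,50,99],axis=0).round(3))
# cups floor/rim: centre of points above 27mm near each
C=[(.59,.106),(.572,.0435),(.555,-.024),(.5385,-.0835)]
for c in W:
  for xy in C:
    w=W[c];m=(np.hypot(w[...,0]-xy[0],w[...,1]-xy[1])<.036)&(w[...,2]>.029)
    q=w[m]; s=least_squares(lambda k:np.hypot(*(q[:,:2]-k).T)-.027,xy,loss="soft_l1",f_scale=.001).x if len(q)>8 else None
    print(c,xy,s,len(q))
i=bot.camera_info("wrist");print(i["mtx"])
E
```

```text
white (array([0.4943, 0.3929]), 206) cap [0.4893 0.3867 0.0687] 0.09486678291061754 61
blush (array([0.4245, 0.3049]), 197) cap [0.421  0.3    0.0649] 0.09058894601043038 56
rose (array([ 0.5028, -0.3758]), 109) cap [ 0.4991 -0.3758  0.0683] 0.09477686976790255 63
red (array([0.5819, 0.2856]), 180) cap [0.5753 0.2803 0.0672] 0.09109000418252157 64
green (array([ 0.4314, -0.2719]), 121) cap [ 0.4274 -0.2721  0.0664] 0.08973974556806819 62
yellow (array([ 0.5735, -0.2948]), 111) cap [ 0.5677 -0.2935  0.0678] 0.09547493924532822 62
purple (array([0.5696, 0.3779]), 52) cap [0.5644 0.3743 0.0678] 0.09094097103177505 69
box [[0.503 0.484 0.059]
 [0.587 0.57  0.216]
 [0.676 0.686 0.225]]
rackwhole [[ 0.489 -0.122  0.008]
 [ 0.561  0.008  0.016]
 [ 0.636  0.141  0.039]]
top (0.59, 0.106) [0.5865434  0.10300182] 82
top (0.572, 0.0435) [0.5700797  0.04064371] 83
top (0.555, -0.024) [ 0.5530413 -0.0225334] 79
top (0.5385, -0.0835) [ 0.53672214 -0.08459812] 83
side (0.59, 0.106) [0.59116944 0.1071122 ] 127
side (0.572, 0.0435) [0.57407182 0.04451672] 114
side (0.555, -0.024) [ 0.5570337  -0.01856722] 123
side (0.5385, -0.0835) [ 0.54038868 -0.08050253] 102
[[293.33309565   0.         318.01598884]
 [  0.         293.33309565 200.8424907 ]
 [  0.           0.           1.        ]]
```

Request:
send_rows:
  deltas:
    - [60,0.2,0,-0.05,-0.07]
    - [60,0.4,0,-0.1,-0.14]
    - [60,0.6,0,-0.15,-0.21]
    - [60,0.8,0,-0.2,-0.28]
    - [60,0.95,0,-0.2,-0.35]
    - [60,0.95,0,-0.2,-0.42]
    - [60,0.95,0,-0.2,-0.49]
    - [60,0.95,0,-0.2,-0.56]
    - [60,0.95,0,-0.2,-0.63]
    - [60,0.95,0,-0.2,-0.69]
  newtons: 15

```text
time_s: 2.03
ee_pos: [0.2208, -0.5393, 0.2346]
eef_rot: [-2.487, -1.919, 0.0]
ft_force: [-0.9, -0.5, 0.1]
opening: 0.0596
gripper_force: 0.0
```

Request:
send_rows:
  deltas:
    - [60,0.25,0.25,0,0]
    - [60,0.5,0.5,0,0]
    - [60,0.75,0.75,0,0]
    - [60,1,1,0,0]
    - [60,1,1,0,0]

```text
time_s: 2.45
ee_pos: [0.3478, -0.4654, 0.2347]
eef_rot: [2.487, 1.919, 0.004]
ft_force: [0.1, 0.4, -0.3]
opening: 0.0597
gripper_force: 0.0
```

Request:
send_rows:
  deltas:
    - [60,0.2,0.2,0,0]
    - [60,0.4,0.4,0,0]
    - [60,0.6,0.6,0,0]
    - [60,0.8,0.8,0,0]
    - [60,0.9,0.9,0.0,0]
    - [60,0.9,0.9,0.0,0]

```text
time_s: 2.95
ee_pos: [0.4551, -0.4039, 0.2345]
eef_rot: [-2.49, -1.916, -0.001]
ft_force: [-0.2, -1.1, 0.1]
opening: 0.0603
gripper_force: 0.0
```

```bash
cat >> h.py <<'E'
def look(b,save=None):
    p,d=bot.capture("wrist"); W=cloud("wrist",d); xy=np.array(B[b])
    if save: cv2.imwrite(f"pics/{save}.png",p[:,:,::-1])
    f=fit(W,xy); m=(np.hypot(W[...,0]-xy[0],W[...,1]-xy[1])<.022)&(W[...,2]>.062)
    s=bot.read_state(); R=cv2.Rodrigues(np.array(s["eef_rot"]))[0]
    cap=W[m]; cc=np.nanmedian(cap,0) if len(cap) else None
    print("circ",f,"cap",cc,len(cap),"zmax",cap[:,2].max() if len(cap) else 0)
    print("net",[(np.round(r["centre"],4),round(r["p"],2)) for r in bot.spot_point("wrist","bottle_"+b)])
    return s,R,W
def to(xyz):
    s=bot.read_state(); R=cv2.Rodrigues(np.array(s["eef_rot"]))[0]
    print("tool delta /100mm",((np.array(xyz)-s["ee_pos"])@R*10).round(3),"ee",np.round(s["ee_pos"],4),"t",s["time_s"])
E
python3 - <<'E'
from h import *
look("rose","w1"); to([.501,-.376,.03])
E
```

```text
circ (array([ 0.5   , -0.3784]), 282) cap [ 0.50077089 -0.38754728  0.34155146] 7873 zmax 0.3486984678314854
net [(array([ 0.4993, -0.3746,  0.001 ]), 0.82)]
tool delta /100mm [0.412 0.391 2.044] ee [ 0.4528 -0.4056  0.2345] t 3.05
```

View pics/w1.png

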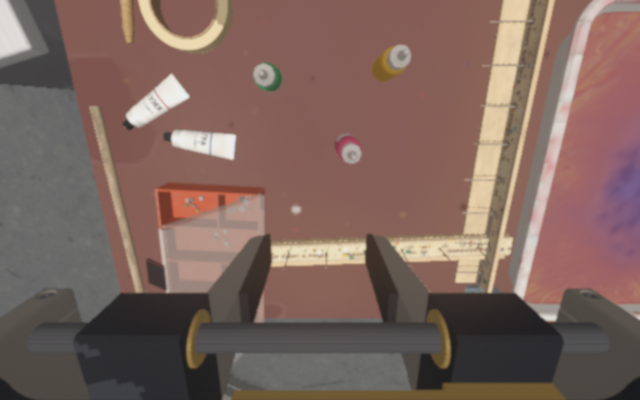

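Rose shows at (348,148), green at (267,76) and yellow at (392,62), which agrees with the measured positions. I'll centre on rose and descend.

Request:
send_rows:
  deltas:
    - [60,0.2,0.19,0.1,0]
    - [60,0.4,0.38,0.3,0]
    - [60,0.4,0.38,0.6,0]
    - [60,0.4,0.38,0.8,0]
    - [60,0.4,0.38,0.9,0]
    - [60,0.4,0.38,0.9,0]

```text
time_s: 3.55
ee_pos: [0.4981, -0.3761, 0.1416]
eef_rot: [-2.49, -1.907, 0.001]
ft_force: [-0.8, -0.1, 0.2]
opening: 0.0598
gripper_force: 0.0
```

Run:
```python
from h import *
look("rose","w2"); to([.500,-.3765,.03])
```

```text
circ (array([ 0.5026, -0.3775]), 504) cap [ 0.50521089 -0.35794468  0.25047955] 3887 zmax 0.26228552757229684
net [(array([ 0.4988, -0.3755,  0.0012]), 0.61)]
tool delta /100mm [ 0.011 -0.004  1.155] ee [ 0.5    -0.3776  0.1455] t 3.65
```

Request:
send_rows:
  deltas:
    - [60,0.01,0,0.25,0]
    - [60,0.01,0,0.5,0]
    - [60,0.01,0,0.75,0]
    - [60,0.01,0,0.95,0]

```text
time_s: 3.98
ee_pos: [0.5011, -0.3768, 0.0504]
eef_rot: [2.491, 1.909, 0.0]
ft_force: [-1.1, 0.5, 0.0]
opening: 0.0599
gripper_force: 0.0
```

Request:
send_rows:
  deltas:
    - [60,0,0,0.1,0]
    - [60,0,0,0.2,0]
    - [60,0,0,0.2,0]
    - [20,0,0,0.2,0]
    - [20,0,0,0.2,0]
    - [20,0,0,0.2,0]
    - [20,0,0,0.2,0]
    - [20,0,0,0.2,0]
    - [20,0,0,0.2,0]
    - [20,0,0,0.2,0]

```text
time_s: 4.82
ee_pos: [0.5012, -0.3758, 0.0305]
eef_rot: [2.492, 1.911, -0.0]
ft_force: [-0.2, -0.8, 4.1]
opening: 0.0289
gripper_force: 15.0
```

Request:
send_rows:
  deltas:
    - [20,0,0,-0.25,0]
    - [20,0,0,-0.5,0]
    - [20,0,0,-0.75,0]
    - [20,0,0,-1,0]
    - [20,0.2,0,-1,0]
    - [20,0.4,-0.05,-1,0]
    - [20,0.6,-0.1,-1,0]
    - [20,0.8,-0.1,-1,0]
    - [20,0.9,-0.1,-1,0]

```text
time_s: 5.57
ee_pos: [0.5145, -0.2835, 0.1291]
eef_rot: [-2.49, -1.913, -0.001]
ft_force: [0.5, 0.4, -1.0]
opening: 0.0292
gripper_force: 14.9
```

Request:
send_rows:
  deltas:
    - [20,0.2,-0.05,0,0]
    - [20,0.4,-0.1,0,0]
    - [20,0.6,-0.1,0,0]
    - [20,0.8,-0.1,0,0]
    - [20,1,-0.1,0,0]

```text
time_s: 5.98
ee_pos: [0.5309, -0.186, 0.1294]
eef_rot: [2.493, 1.912, -0.0]
ft_force: [1.0, -0.2, -0.8]
opening: 0.0291
gripper_force: 14.9
```

Request:
send_rows:
  deltas:
    - [20,0.2,-0.05,0,0]
    - [20,0.4,-0.1,0,0]
    - [20,0.6,-0.1,0,0]
    - [20,0.8,-0.1,0,0]
    - [20,0.9,-0.1,0,0]
    - [20,0.9,-0.1,0,0]
    - [20,0.9,-0.1,0,0]

```text
time_s: 6.57
ee_pos: [0.5445, -0.0975, 0.1295]
eef_rot: [2.492, 1.913, -0.001]
ft_force: [-0.6, -0.8, -0.6]
opening: 0.0287
gripper_force: 14.9
```

```bash
cat >> h.py <<'E'
C=dict(white=(.5889,.1051),lg=(.5721,.0426),dg=(.555,-.0206),black=(.5386,-.0826))
def cups(save=None):
    p,d=bot.capture("wrist"); W=cloud("wrist",d)
    if save: cv2.imwrite(f"pics/{save}.png",p[:,:,::-1])
    for n,xy in C.items():
        m=(np.hypot(W[...,0]-xy[0],W[...,1]-xy[1])<.036)&(W[...,2]>.027)&(W[...,2]<.045)
        q=W[m]; print(n,len(q),least_squares(lambda k:np.hypot(*(q[:,:2]-k).T)-.027,xy,loss="soft_l1",f_scale=.001).x.round(4) if len(q)>20 else None)
E
python3 - <<'E'
from h import *
cups("w3"); to([.555,-.0206,.044])
for l in ["cup_white","cup_light_grey","cup_dark_grey","cup_black"]: print(l,[(np.round(r["centre"],4),round(r["p"],2)) for r in bot.spot_point("wrist",l)])
E
```

```text
white 0 None
lg 1745 [0.5728 0.0405]
dg 1505 [ 0.5562 -0.0211]
black 1088 [ 0.5396 -0.0832]
tool delta /100mm [ 0.775 -0.098  0.855] ee [ 0.5444 -0.0979  0.1295] t 6.6167
cup_white []
cup_light_grey [(array([0.5703, 0.0428, 0.01  ]), 0.65)]
cup_dark_grey [(array([ 0.5545, -0.0221,  0.0128]), 0.96)]
cup_black [(array([ 0.538 , -0.083 ,  0.0137]), 0.73)]
```

View pics/w3.png

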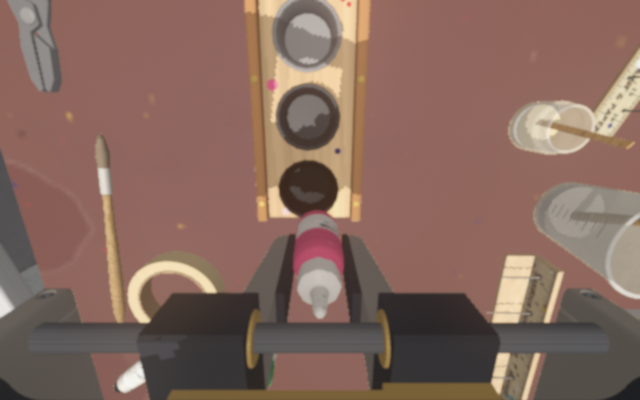

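Cups are at (310,33), (308,117) and (308,187) for light grey, dark grey and black. Rose hangs upright between the pads. I'll move over dark grey and lower it.

Request:
send_rows:
  deltas:
    - [20,0.2,-0.03,0,0]
    - [20,0.4,-0.06,0,0]
    - [20,0.6,-0.09,0,0]
    - [20,0.77,-0.095,0.1,0]
    - [20,0.77,-0.095,0.3,0]
    - [20,0.77,-0.095,0.45,0]
    - [20,0.77,-0.095,0.6,0]
    - [20,0.77,-0.095,0.7,0]
    - [20,0.77,-0.095,0.8,0]
    - [20,0.77,-0.095,0.86,0]

```text
time_s: 7.65
ee_pos: [0.5548, -0.0206, 0.0425]
eef_rot: [-2.493, -1.911, 0.001]
ft_force: [0.2, -0.2, -0.7]
opening: 0.0293
gripper_force: 14.9
```

Request:
send_rows:
  deltas:
    - [20,0,0,0,0]
    - [20,0,0,0,0]
    - [20,0,0,0,0]

```text
time_s: 7.9
ee_pos: [0.5558, -0.0205, 0.0442]
eef_rot: [2.492, 1.911, 0.001]
ft_force: [-0.2, 0.8, -0.3]
opening: 0.0287
gripper_force: 15.0
```

Request:
send_rows:
  deltas:
    - [20,0,0,0.02,0]
    - [20,0,0,0.02,0]
    - [34,0,0,0.02,0]
    - [45,0,0,0.02,0]
    - [55,0,0,0.02,0]
    - [55,0,0,0.02,0]
    - [55,0,0,-0.1,0]
    - [55,0,0,-0.35,0]
    - [55,0,0,-0.6,0]
    - [55,0,0,-0.9,0]

```text
time_s: 8.73
ee_pos: [0.5543, -0.02, 0.1344]
eef_rot: [-2.491, -1.911, 0.002]
ft_force: [0.4, 0.1, 0.7]
opening: 0.0551
gripper_force: 0.0
```

Request:
send_rows:
  deltas:
    - [55,0.2,0,-0.2,0]
    - [55,0.4,0,-0.4,0]
    - [55,0.7,0,-0.6,0]
    - [55,1,0,-0.6,0]
    - [55,1,0,-0.6,0]

```text
time_s: 9.15
ee_pos: [0.5828, 0.0805, 0.1966]
eef_rot: [2.488, 1.916, 0.008]
ft_force: [0.3, 0.9, -0.5]
opening: 0.0552
gripper_force: 0.0
```

Request:
send_rows:
  deltas:
    - [55,0.25,-0.05,0,0]
    - [55,0.5,-0.1,0,0]
    - [55,0.75,-0.2,0,0]
    - [55,1,-0.2,0,0]
    - [55,1,-0.2,0,0]
    - [55,1,-0.2,0,0]

```text
time_s: 9.65
ee_pos: [0.5874, 0.1784, 0.1938]
eef_rot: [2.491, 1.914, -0.001]
ft_force: [0.5, -0.5, 0.2]
opening: 0.0549
gripper_force: 0.0
```

Run:
```python
from h import *
for b in ["red","blush","white"]: look(b,"w4"); to([*B[b],.03])
```

```text
circ (array([0.5795, 0.2848]), 351) cap [0.58011506 0.2838954  0.07442341] 504 zmax 0.09329560801914687
net [(array([ 5.852e-01,  2.886e-01, -5.000e-04]), 0.78)]
tool delta /100mm [ 1.051 -0.329  1.636] ee [0.5876 0.177  0.1937] t 9.75
circ (array([0.4231, 0.3047]), 767) cap [0.42880288 0.30372702 0.06925452] 505 zmax 0.08677831924440042
net [(array([ 0.4166,  0.3029, -0.0053]), 0.95)]
tool delta /100mm [ 0.826 -1.939  1.637] ee [0.5877 0.1768 0.1937] t 9.85
circ (array([0.4936, 0.3929]), 798) cap [0.4908739  0.38224167 0.06795923] 107 zmax 0.07517159280115517
net [(array([0.4979, 0.392 , 0.0037]), 0.84), (array([ 0.5629,  0.3769, -0.0021]), 0.55)]
tool delta /100mm [ 1.842 -1.426  1.636] ee [0.5877 0.177  0.1937] t 9.95
```

View pics/w4.png

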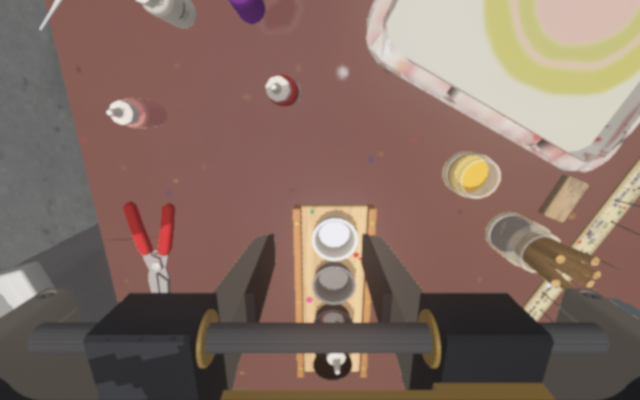

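Red shows at (282,90), blush at (127,113) and white at (170,10), with rose standing in its cup near (336,358). Red is next.

Request:
send_rows:
  deltas:
    - [55,0.3,-0.1,0,0]
    - [55,0.6,-0.2,0.1,0]
    - [55,0.9,-0.35,0.2,0]
    - [55,1,-0.35,0.3,0]
    - [55,1,-0.35,0.5,0]
    - [55,1,-0.35,0.5,0]

```text
time_s: 10.45
ee_pos: [0.5775, 0.283, 0.1393]
eef_rot: [-2.49, -1.912, 0.01]
ft_force: [-0.1, -1.6, -1.9]
opening: 0.0551
gripper_force: 0.0
```

Run:
```python
from h import *
look("red"); to([.580,.285,.03])
```

```text
circ (array([0.5811, 0.2849]), 476) cap [0.58624842 0.30198605 0.24744708] 4341 zmax 0.25972323866341507
net [(array([5.834e-01, 2.859e-01, 2.000e-04]), 0.84)]
tool delta /100mm [0.025 0.002 1.129] ee [0.5794 0.2827 0.1429] t 10.55
```

Request:
send_rows:
  deltas:
    - [55,0.03,0.02,0.25,0]
    - [55,0.03,0.02,0.5,0]
    - [55,0.03,0.02,0.75,0]
    - [55,0.03,0.02,0.93,0]

```text
time_s: 10.88
ee_pos: [0.5829, 0.285, 0.0501]
eef_rot: [2.494, 1.91, -0.0]
ft_force: [1.2, -0.0, -0.9]
opening: 0.055
gripper_force: 0.0
```

Request:
send_rows:
  deltas:
    - [55,0,0,0.1,0]
    - [55,0,0,0.2,0]
    - [55,0,0,0.2,0]
    - [20,0,0,0.2,0]
    - [20,0,0,0.2,0]
    - [20,0,0,0.2,0]
    - [20,0,0,0.2,0]
    - [20,0,0,0.2,0]
    - [20,0,0,0.2,0]
    - [20,0,0,0.2,0]

```text
time_s: 11.72
ee_pos: [0.5833, 0.2864, 0.0317]
eef_rot: [2.492, 1.912, 0.003]
ft_force: [-0.8, 0.7, 5.6]
opening: 0.0296
gripper_force: 15.0
```

Request:
send_rows:
  deltas:
    - [20,0,0,-0.25,0]
    - [20,0,0,-0.5,0]
    - [20,0,0,-0.75,0]
    - [20,-0.1,0,-1,0]
    - [20,-0.3,0.03,-1,0]
    - [20,-0.5,0.06,-1,0]
    - [20,-0.7,0.1,-1,0]
    - [20,-0.9,0.13,-1,0]

```text
time_s: 12.38
ee_pos: [0.5713, 0.1949, 0.1303]
eef_rot: [-2.492, -1.912, 0.001]
ft_force: [0.6, -0.1, -0.7]
opening: 0.0294
gripper_force: 14.9
```

Request:
send_rows:
  deltas:
    - [20,-0.1,0.03,-0.15,0]
    - [20,-0.2,0.06,-0.3,0]
    - [20,-0.4,0.1,-0.4,0]
    - [20,-0.6,0.13,-0.4,0]
    - [20,-0.8,0.13,-0.4,0]
    - [20,-1,0.13,-0.4,0]

```text
time_s: 12.88
ee_pos: [0.558, 0.0949, 0.1704]
eef_rot: [-2.493, -1.912, 0.0]
ft_force: [-0.4, 0.3, -0.2]
opening: 0.0297
gripper_force: 14.9
```

Request:
send_rows:
  deltas:
    - [20,-0.2,0.03,0,0]
    - [20,-0.4,0.06,0,0]
    - [20,-0.6,0.13,0,0]
    - [20,-0.8,0.13,0,0]
    - [20,-1,0.13,0,0]

```text
time_s: 13.3
ee_pos: [0.5445, -0.0051, 0.1701]
eef_rot: [-2.492, -1.912, 0.001]
ft_force: [0.4, -0.2, -0.5]
opening: 0.0295
gripper_force: 14.9
```

Request:
send_rows:
  deltas:
    - [20,-0.2,0.03,0,0]
    - [20,-0.4,0.06,0,0]
    - [20,-0.6,0.13,0,0]
    - [20,-0.75,0.13,0,0]
    - [20,-0.75,0.13,0,0]
    - [20,-0.75,0.13,0,0]

```text
time_s: 13.8
ee_pos: [0.5378, -0.0801, 0.1702]
eef_rot: [-2.493, -1.91, 0.0]
ft_force: [-0.2, 0.8, -0.3]
opening: 0.03
gripper_force: 14.9
```

Run:
```python
from h import *
for i in range(3): to([.539,-.083,.0445])
```

```text
tool delta /100mm [-0.025  0.02   1.257] ee [ 0.5378 -0.0801  0.1702] t 13.8
tool delta /100mm [-0.025  0.02   1.257] ee [ 0.5378 -0.0801  0.1702] t 13.8
tool delta /100mm [-0.025  0.02   1.257] ee [ 0.5378 -0.0801  0.1702] t 13.8
```

Request:
send_rows:
  deltas:
    - [20,-0.02,0.02,0.2,0]
    - [20,-0.02,0.02,0.4,0]
    - [20,-0.02,0.02,0.6,0]
    - [20,-0.02,0.02,0.75,0]
    - [20,-0.02,0.02,0.85,0]
    - [20,-0.02,0.02,0.95,0]
    - [20,-0.02,0.02,1,0]
    - [20,-0.02,0.02,1,0]

```text
time_s: 14.47
ee_pos: [0.5391, -0.0818, 0.0697]
eef_rot: [-2.491, -1.912, 0.001]
ft_force: [0.0, -0.2, 0.5]
opening: 0.0295
gripper_force: 14.9
```

Request:
send_rows:
  deltas:
    - [20,0,0,0.1,0]
    - [20,0,0,0.18,0]
    - [20,0,0,0.25,0]
    - [20,0,0,0.25,0]
    - [20,0,0,0.25,0]

```text
time_s: 14.88
ee_pos: [0.5393, -0.0823, 0.0452]
eef_rot: [-2.492, -1.912, 0.001]
ft_force: [-1.1, 0.6, -0.1]
opening: 0.0297
gripper_force: 14.9
```

Request:
send_rows:
  deltas:
    - [20,0,0,0.02,0]
    - [20,0,0,0.02,0]
    - [34,0,0,0.02,0]
    - [45,0,0,0.02,0]
    - [55,0,0,0.02,0]
    - [55,0,0,0.02,0]
    - [55,0,0,-0.1,0]
    - [55,0,0,-0.35,0]
    - [55,0,0,-0.6,0]
    - [55,0,0,-0.9,0]

```text
time_s: 15.72
ee_pos: [0.5387, -0.082, 0.1364]
eef_rot: [-2.491, -1.911, 0.002]
ft_force: [-0.5, 0.4, -0.7]
opening: 0.0555
gripper_force: 0.0
```

Request:
send_rows:
  deltas:
    - [55,0.1,0,-0.3,0]
    - [55,0.3,-0.1,-0.5,0]
    - [55,0.6,-0.3,-0.6,0]
    - [55,0.9,-0.5,-0.6,0]
    - [55,1,-0.7,-0.6,0]

```text
time_s: 16.13
ee_pos: [0.4983, 0.0351, 0.1979]
eef_rot: [2.49, 1.913, 0.005]
ft_force: [0.4, 0.9, 0.1]
opening: 0.0551
gripper_force: 0.0
```

Request:
send_rows:
  deltas:
    - [55,0.25,-0.2,0,0]
    - [55,0.5,-0.4,0,0]
    - [55,0.75,-0.6,0,0]
    - [55,1,-0.7,0,0]

```text
time_s: 16.47
ee_pos: [0.4546, 0.1487, 0.1966]
eef_rot: [2.492, 1.912, 0.001]
ft_force: [0.2, 0.1, -0.2]
opening: 0.0553
gripper_force: 0.0
```

Request:
send_rows:
  deltas:
    - [55,0.25,-0.2,0,0]
    - [55,0.5,-0.4,0,0]
    - [55,0.75,-0.6,0,0]
    - [55,1,-0.7,0,0]
    - [55,1,-0.7,0.2,0]
    - [55,1,-0.7,0.3,0]
    - [55,1,-0.7,0.3,0]

```text
time_s: 17.05
ee_pos: [0.4126, 0.2612, 0.1635]
eef_rot: [-2.491, -1.912, 0.007]
ft_force: [-0.3, -0.5, -0.9]
opening: 0.0552
gripper_force: 0.0
```

Run:
```python
from h import *
look("blush"); to([.4232,.3047,.03])
look("white","w5")
```

```text
circ (array([0.425 , 0.3037]), 314) cap [0.41950626 0.28809698 0.26737447] 1334 zmax 0.27198317510119413
net [(array([ 0.4159,  0.305 , -0.0033]), 0.69)]
tool delta /100mm [ 0.444 -0.027  1.356] ee [0.4144 0.2611 0.1657] t 17.15
circ (array([0.4936, 0.3931]), 505) cap [0.48912926 0.39067283 0.07548078] 758 zmax 0.09433770104743615
net [(array([ 0.5656,  0.3766, -0.0023]), 0.96), (array([0.4936, 0.3921, 0.0026]), 0.92)]
```

Request:
send_rows:
  deltas:
    - [55,0.2,-0.02,0,0]
    - [55,0.44,-0.02,0,0]
    - [55,0.44,-0.02,0.1,0]
    - [55,0.44,-0.02,0.3,0]
    - [55,0.44,-0.02,0.55,0]
    - [55,0.44,-0.02,0.8,0]
    - [55,0.44,-0.02,1,0]

```text
time_s: 17.83
ee_pos: [0.4238, 0.3038, 0.0642]
eef_rot: [2.493, 1.911, -0.001]
ft_force: [-0.5, -0.3, -0.6]
opening: 0.0548
gripper_force: 0.0
```

Request:
send_rows:
  deltas:
    - [55,0,0,0.15,0]
    - [55,0,0,0.3,0]
    - [55,0,0,0.36,0]
    - [55,0,0,0.36,0]
    - [20,0,0,0.36,0]
    - [20,0,0,0.36,0]
    - [20,0,0,0.36,0]
    - [20,0,0,0.36,0]
    - [20,0,0,0.36,0]
    - [20,0,0,0.36,0]

```text
time_s: 18.67
ee_pos: [0.4246, 0.3052, 0.0305]
eef_rot: [2.492, 1.912, 0.002]
ft_force: [-0.1, 0.2, 4.1]
opening: 0.0295
gripper_force: 14.8
```

Request:
send_rows:
  deltas:
    - [20,0,0,-0.25,0]
    - [20,0,0,-0.5,0]
    - [20,0,0,-0.75,0]
    - [20,-0.1,0.1,-1,0]
    - [20,-0.25,0.25,-1,0]
    - [20,-0.4,0.4,-1,0]
    - [20,-0.55,0.55,-1,0]
    - [20,-0.7,0.7,-1,0]

```text
time_s: 19.33
ee_pos: [0.4737, 0.2183, 0.1297]
eef_rot: [2.492, 1.912, 0.0]
ft_force: [-0.5, 0.2, -0.0]
opening: 0.0296
gripper_force: 14.7
```

Request:
send_rows:
  deltas:
    - [20,-0.1,0.1,-0.2,0]
    - [20,-0.25,0.25,-0.3,0]
    - [20,-0.4,0.4,-0.3,0]
    - [20,-0.55,0.55,-0.3,0]
    - [20,-0.7,0.7,-0.3,0]

```text
time_s: 19.75
ee_pos: [0.5233, 0.1324, 0.1597]
eef_rot: [2.493, 1.912, 0.0]
ft_force: [-0.5, 0.3, -1.2]
opening: 0.0293
gripper_force: 14.7
```

Request:
send_rows:
  deltas:
    - [20,-0.2,0.2,0,0]
    - [20,-0.4,0.4,0,0]
    - [20,-0.6,0.6,0,0]
    - [20,-0.76,0.71,0,0]
    - [20,-0.76,0.71,0,0]
    - [20,-0.76,0.71,0,0]

```text
time_s: 20.25
ee_pos: [0.5716, 0.041, 0.1592]
eef_rot: [-2.494, -1.909, 0.001]
ft_force: [0.7, -0.2, -0.9]
opening: 0.0296
gripper_force: 14.7
```

Run:
```python
from h import *
to([.5725,.0415,.0435])
```

```text
tool delta /100mm [0.007 0.008 1.157] ee [0.5716 0.041  0.1592] t 20.25
```

Request:
send_rows:
  deltas:
    - [20,0.01,0.01,0.2,0]
    - [20,0.01,0.01,0.4,0]
    - [20,0.01,0.01,0.6,0]
    - [20,0.01,0.01,0.75,0]
    - [20,0.01,0.01,0.85,0]
    - [20,0.01,0.01,0.95,0]
    - [20,0.01,0.01,1,0]
    - [20,0.01,0.01,1,0]

```text
time_s: 20.92
ee_pos: [0.5723, 0.0428, 0.0587]
eef_rot: [-2.491, -1.912, 0.002]
ft_force: [0.5, -0.5, -0.3]
opening: 0.0296
gripper_force: 14.7
```

Request:
send_rows:
  deltas:
    - [20,0,0,0.08,0]
    - [20,0,0,0.15,0]
    - [20,0,0,0.16,0]
    - [20,0,0,0.16,0]

```text
time_s: 21.25
ee_pos: [0.5728, 0.0422, 0.0432]
eef_rot: [-2.492, -1.912, 0.001]
ft_force: [-0.4, 0.3, -0.9]
opening: 0.0292
gripper_force: 14.7
```

Request:
send_rows:
  deltas:
    - [20,0,0,0.015,0]
    - [20,0,0,0.015,0]
    - [34,0,0,0.015,0]
    - [45,0,0,0.015,0]
    - [52,0,0,0.015,0]
    - [52,0,0,0.015,0]
    - [52,0,0,-0.1,0]
    - [52,0,0,-0.35,0]
    - [52,0,0,-0.6,0]
    - [52,0,0,-0.9,0]

```text
time_s: 22.08
ee_pos: [0.5721, 0.0424, 0.1344]
eef_rot: [-2.492, -1.911, 0.002]
ft_force: [0.1, 0.2, -0.7]
opening: 0.0523
gripper_force: 0.0
```

Request:
send_rows:
  deltas:
    - [52,0.1,0,-0.3,0]
    - [52,0.3,-0.1,-0.4,0]
    - [52,0.6,-0.3,-0.4,0]
    - [52,0.9,-0.5,-0.4,0]
    - [52,1,-0.6,-0.4,0]

```text
time_s: 22.5
ee_pos: [0.54, 0.1578, 0.175]
eef_rot: [-2.49, -1.915, -0.003]
ft_force: [0.1, 0.3, -0.3]
opening: 0.0515
gripper_force: 0.0
```

Request:
send_rows:
  deltas:
    - [52,0.25,-0.2,0,0]
    - [52,0.5,-0.4,0,0]
    - [52,0.75,-0.6,0,0]
    - [52,1,-0.7,0,0]

```text
time_s: 22.83
ee_pos: [0.4977, 0.2703, 0.1742]
eef_rot: [-2.492, -1.913, 0.001]
ft_force: [0.2, 0.6, 0.3]
opening: 0.0519
gripper_force: 0.0
```

Request:
send_rows:
  deltas:
    - [52,0.25,-0.1,0,0]
    - [52,0.5,-0.2,0,0]
    - [52,0.75,-0.3,0,0]
    - [52,0.9,-0.35,0,0]
    - [52,0.9,-0.35,0.1,0]
    - [52,0.9,-0.35,0.1,0]

```text
time_s: 23.33
ee_pos: [0.4878, 0.3645, 0.1617]
eef_rot: [2.491, 1.914, -0.005]
ft_force: [-1.1, 0.1, 0.7]
opening: 0.0518
gripper_force: 0.0
```

Run:
```python
from h import *
look("white","w6"); to([.4938,.3925,.03])
```

```text
circ (array([0.4927, 0.3916]), 373) cap [0.49548647 0.38571839 0.26803743] 6781 zmax 0.28059351530104254
net [(array([5.679e-01, 4.423e-01, 5.000e-04]), 0.8), (array([0.4952, 0.3899, 0.0008]), 0.78), (array([ 0.5644,  0.3784, -0.0012]), 0.58)]
tool delta /100mm [ 0.295 -0.023  1.327] ee [0.4885 0.3637 0.1627] t 23.4333
```

View pics/w6.png

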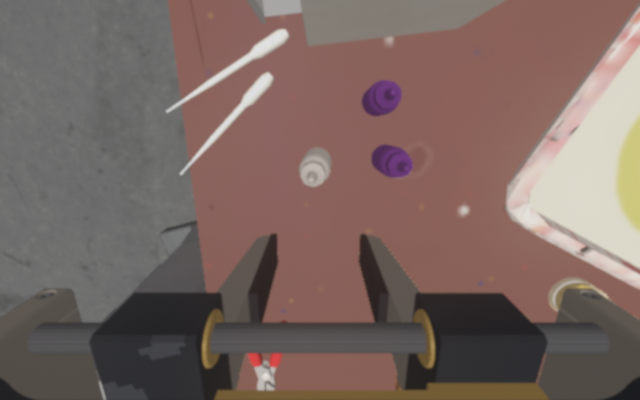

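The white bottle is at (315,168), with the purple ones at (392,160) and (382,98), clear of the finger width. Now I'll grasp it.

Request:
send_rows:
  deltas:
    - [52,0.15,-0.02,0,0]
    - [52,0.29,-0.02,0,0]
    - [52,0.29,-0.02,0.1,0]
    - [52,0.29,-0.02,0.3,0]
    - [52,0.29,-0.02,0.55,0]
    - [52,0.29,-0.02,0.8,0]
    - [52,0.29,-0.02,1,0]

```text
time_s: 24.02
ee_pos: [0.4937, 0.3914, 0.061]
eef_rot: [2.494, 1.91, -0.004]
ft_force: [0.7, -0.8, -0.3]
opening: 0.0522
gripper_force: 0.0
```

Request:
send_rows:
  deltas:
    - [52,0,0,0.15,0]
    - [52,0,0,0.3,0]
    - [52,0,0,0.32,0]
    - [52,0,0,0.32,0]
    - [20,0,0,0.32,0]
    - [20,0,0,0.32,0]
    - [20,0,0,0.32,0]
    - [20,0,0,0.32,0]
    - [20,0,0,0.32,0]
    - [20,0,0,0.32,0]

```text
time_s: 24.85
ee_pos: [0.4951, 0.394, 0.0327]
eef_rot: [2.492, 1.912, 0.003]
ft_force: [0.0, 0.1, 3.5]
opening: 0.0294
gripper_force: 15.0
```

Request:
send_rows:
  deltas:
    - [20,0,0,-0.25,0]
    - [20,0,0,-0.5,0]
    - [20,0,0,-0.75,0]
    - [20,-0.1,0.1,-1,0]
    - [20,-0.3,0.2,-1,0]
    - [20,-0.5,0.35,-1,0]
    - [20,-0.7,0.5,-1,0]
    - [20,-0.9,0.6,-1,0]

```text
time_s: 25.52
ee_pos: [0.5296, 0.2899, 0.1316]
eef_rot: [2.492, 1.912, 0.0]
ft_force: [0.3, 0.4, -1.8]
opening: 0.0293
gripper_force: 15.0
```

Request:
send_rows:
  deltas:
    - [20,-0.2,0.1,-0.2,0]
    - [20,-0.4,0.25,-0.3,0]
    - [20,-0.6,0.4,-0.3,0]
    - [20,-0.8,0.55,-0.3,0]

```text
time_s: 25.85
ee_pos: [0.5621, 0.1987, 0.1625]
eef_rot: [2.492, 1.912, 0.002]
ft_force: [0.4, 0.2, -0.5]
opening: 0.0289
gripper_force: 15.0
```

Request:
send_rows:
  deltas:
    - [20,-0.2,0.2,0,0]
    - [20,-0.4,0.35,0,0]
    - [20,-0.6,0.5,0,0]
    - [20,-0.84,0.5,0,0]
    - [20,-0.84,0.5,0,0]
    - [20,-0.84,0.5,0,0]

```text
time_s: 26.35
ee_pos: [0.5877, 0.1048, 0.1613]
eef_rot: [-2.494, -1.909, 0.001]
ft_force: [0.9, 0.4, 0.0]
opening: 0.0291
gripper_force: 15.0
```

Run:
```python
from h import *
to([.589,.105,.0445])
```

```text
tool delta /100mm [0.005 0.013 1.168] ee [0.5877 0.1048 0.1613] t 26.35
```

Request:
send_rows:
  deltas:
    - [20,0.01,0.01,0.2,0]
    - [20,0.01,0.01,0.4,0]
    - [20,0.01,0.01,0.6,0]
    - [20,0.01,0.01,0.75,0]
    - [20,0.01,0.01,0.85,0]
    - [20,0.01,0.01,0.95,0]
    - [20,0.01,0.01,1,0]
    - [20,0.01,0.01,1,0]

```text
time_s: 27.02
ee_pos: [0.5885, 0.1067, 0.0606]
eef_rot: [-2.491, -1.912, 0.002]
ft_force: [0.2, 0.1, 0.4]
opening: 0.0291
gripper_force: 15.0
```

Request:
send_rows:
  deltas:
    - [20,0,0,0.08,0]
    - [20,0,0,0.15,0]
    - [20,0,0,0.18,0]
    - [20,0,0,0.18,0]

```text
time_s: 27.35
ee_pos: [0.5895, 0.1063, 0.0445]
eef_rot: [2.493, 1.912, 0.0]
ft_force: [-2.4, 1.0, 4.7]
opening: 0.0294
gripper_force: 15.0
```

Request:
send_rows:
  deltas:
    - [20,0,0,0.0,0]
    - [34,0,0,0,0]
    - [45,0,0,0,0]
    - [55,0,0,0,0]
    - [55,0,0,0,0]
    - [55,0,0,-0.1,0]
    - [55,0,0,-0.35,0]
    - [55,0,0,-0.6,0]
    - [55,0,0,-0.9,0]

```text
time_s: 28.1
ee_pos: [0.5882, 0.1062, 0.1341]
eef_rot: [-2.492, -1.911, 0.003]
ft_force: [1.0, 0.5, 0.4]
opening: 0.0546
gripper_force: 0.0
```

Request:
send_rows:
  deltas:
    - [55,0.1,0,-0.2,0]
    - [55,0.3,-0.2,-0.4,0]
    - [55,0.5,-0.4,-0.6,0]
    - [55,0.7,-0.6,-0.6,0]
    - [55,0.7,-0.6,-0.6,0]
    - [55,0.7,-0.6,-0.6,0]

```text
time_s: 28.6
ee_pos: [0.549, 0.1903, 0.1945]
eef_rot: [2.49, 1.914, 0.001]
ft_force: [-0.4, -0.6, -0.3]
opening: 0.055
gripper_force: 0.0
```

Request:
send_rows:
  deltas:
    - [55,0.1,-0.3,0,0]
    - [55,0.3,-0.6,0,0]
    - [55,0.6,-0.9,0,0]
    - [55,0.6,-0.9,0,0]
    - [55,0.6,-0.9,0,0]
    - [55,0.6,-0.9,0,0]

```text
time_s: 29.1
ee_pos: [0.4786, 0.2697, 0.1934]
eef_rot: [2.493, 1.911, -0.001]
ft_force: [0.6, 0.8, 0.5]
opening: 0.055
gripper_force: 0.0
```

Run:
```python
from h import *
for c in ["top","side"]:
    p,d=bot.capture(c); W=cloud(c,d)
    crop=p[150:270,170:470] if c=="top" else p[100:300,230:430]
    cv2.imwrite(f"pics/{c}1.png",cv2.resize(crop,None,fx=2.6,fy=2.6,interpolation=cv2.INTER_CUBIC)[:,:,::-1])
    for n,xy in C.items():
        m=(np.hypot(W[...,0]-xy[0],W[...,1]-xy[1])<.03)&(W[...,2]>.045)&(W[...,2]<.15); q=W[m]
        print(c,n,len(q),q[:,2].max().round(4) if len(q) else 0, fit(W,np.array(xy),.04,.07))
    for l in ["white","blush","rose","red"]: print(l,[(np.round(r["centre"],3),round(r["p"],2)) for r in bot.spot_point(c,"bottle_"+l)])
print(bot.read_state()["time_s"])
```

```text
top white 76 0.1035 (array([0.5835, 0.1032]), 31)
top lg 71 0.0977 (array([0.5717, 0.0401]), 30)
top dg 73 0.1047 (array([ 0.5538, -0.0248]), 31)
top black 74 0.1073 (array([ 0.5332, -0.0859]), 32)
white [(array([0.572, 0.439, 0.001]), 0.7), (array([ 0.567,  0.378, -0.002]), 0.57), (array([0.596, 0.105, 0.01 ]), 0.55), (array([ 0.567, -0.298,  0.001]), 0.2)]
blush [(array([0.572, 0.044, 0.01 ]), 0.61)]
rose [(array([ 0.56 , -0.016,  0.013]), 0.63)]
red [(array([ 0.538, -0.081,  0.013]), 0.45)]
side white 182 0.1053 (array([0.5884, 0.105 ]), 107)
side lg 129 0.0925 (array([0.5743, 0.0416]), 106)
side dg 0 0 (None, 0)
side black 10 0.0954 (None, 0)
white [(array([ 0.566,  0.38 , -0.005]), 0.71), (array([0.59 , 0.105, 0.011]), 0.57)]
blush [(array([0.573, 0.041, 0.009]), 0.64)]
rose [(array([0.573, 0.042, 0.013]), 0.68)]
red []
29.6
```

View pics/side1.png

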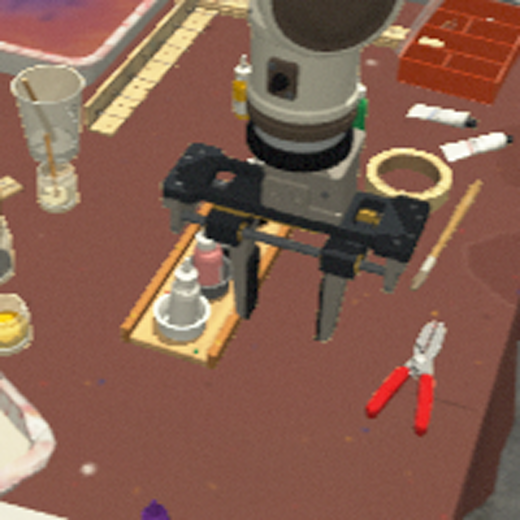

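View pics/top1.png

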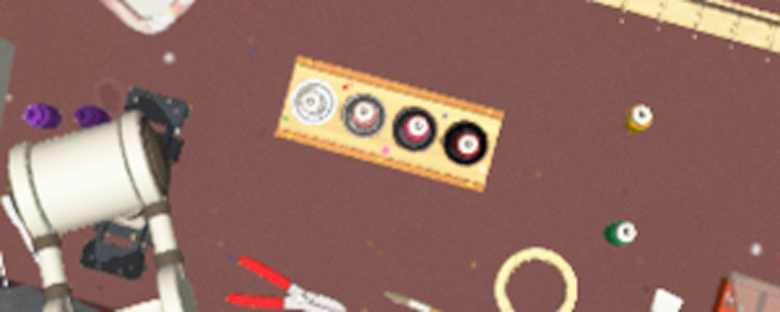

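All four look upright in their cups: (313,101), (364,113), (416,127) and (467,143) in the top crop, with green and yellow untouched. The arm hides the black and dark grey cups from the side camera, so I'll move it aside and check those.

Request:
send_rows:
  deltas:
    - [55,0.2,-0.2,-0.3,0]
    - [55,0.4,-0.4,-0.6,0]
    - [55,0.6,-0.6,-0.9,0]
    - [55,0.8,-0.8,-0.9,0]
    - [55,0.9,-0.9,-0.9,0]
    - [55,0.9,-0.9,-0.9,0]
    - [55,0.9,-0.9,-0.9,0]

```text
time_s: 30.18
ee_pos: [0.4141, 0.381, 0.2834]
eef_rot: [2.491, 1.914, -0.001]
ft_force: [0.2, -0.9, -0.8]
opening: 0.0549
gripper_force: 0.0
```

Run:
```python
from h import *
zs=[]
for k in range(3):
    W=cloud("top",bot.capture("top")[1])
    zs.append([W[(np.hypot(W[...,0]-x,W[...,1]-y)<.03)&(W[...,2]<.15)][:,2].max() for x,y in list(C.values())+[B["green"],B["yellow"]]])
print(np.mean(zs,0).round(4))
p,d=bot.capture("side"); W=cloud("side",d)
for n,xy in C.items():
    q=W[(np.hypot(W[...,0]-xy[0],W[...,1]-xy[1])<.03)&(W[...,2]>.045)&(W[...,2]<.15)]
    print(n,len(q),q[:,2].max().round(4) if len(q) else 0,fit(W,np.array(xy),.04,.07))
cv2.imwrite("pics/side2.png",cv2.resize(p[150:270,250:400],None,fx=4,fy=4,interpolation=cv2.INTER_CUBIC)[:,:,::-1])
```

```text
[0.1067 0.1003 0.1048 0.1071 0.0895 0.0909]
white 183 0.1046 (array([0.5886, 0.1052]), 113)
lg 155 0.0989 (array([0.574 , 0.0416]), 105)
dg 120 0.1036 (array([ 0.5575, -0.0212]), 80)
black 1 0.0885 (None, 0)
```

View pics/side2.png

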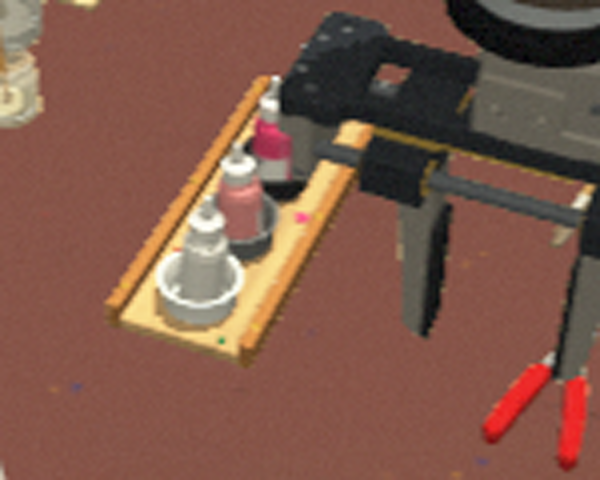

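Cap heights match full seating: white and red are equal height and read the same. White (200,265), blush (240,205) and rose (270,150) stand upright. Red's height comes from the top camera. Handing in.

```bash
python3 -c "
from plant import bot
print(bot.hand_in())"
```

```text
the job is handed in; nothing more can be done
None
```

The job is handed in at about 30 s on the robot's clock: white, pale pink, strong pink and red stand upright in the white, light grey, dark grey and black cups, and green and yellow were left standing where they were; cap heights matched fully seated bottles, with red checked only from the top camera because the arm hid it from the side.

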